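# Hang the second resin squeegee on the sprung hook

### The arm

A 6-joint arm with a two-finger parallel gripper is mounted at the origin on a cart in front of the work surface, level with it; the furniture and walls round the work are solid. World frame = base frame: x ahead of the robot, y to its left, z up, the work surface at z = 0. Lengths are in m, angles in rad, forces in N, time in s.
With the tool pointing down it reaches from about 0.3 to 0.775 m from the base axis. Payload 14.6 kg.
Tool frame: the origin (TCP) lies at the centre of the arm's flange, where the gripper is bolted on; the fingertips stand 199 mm ahead of it and the grasp point (between the pads) lies ctrl.tcp_to_grasp ahead of it (ctrl.tcp_to_grasp is the distance from the TCP to the grasp point, in m); z points along the fingers, y is the line along which they close (so a half turn about z gives the same grasp; the last joint's range is limited). The gripper opens to 94 mm and grips with 3 to 60 N. Pads are 16 mm wide; open, the fingers measure 119 mm over their backs; the gripper's body (75 mm by 177 mm) begins 78 mm behind the grasp point.
Start: joints at [-1.179, 0.3, 1.521, -0, 1.321, -0.067], TCP at [0.244, -0.493, 0.405] pointing down, gripper open.
Joint ranges: [-3.03, 3.03], [-0.79, 2.21], [0.23, 2.52], [-1.04, 4.18], [0, 3.07], [-2.55, 2.55]. Speed limits (rad/s): [2.22, 2.22, 2.57, 3.14, 3.14, 3.14].

### API

Orientations are given as [roll, pitch, yaw] about the fixed x, y, z axes, in that order (R = Rz(yaw) Ry(pitch) Rx(roll)).
In Python, from station import ctrl gives the robot as it stands. The module is installed in compiled form; this text tells all that it offers.
- The arm moves only by the shell command python3 -m jog 'ROWS' [OPENING] [FORCE]. ROWS is JSON, a list of rows, each a list of 6 numbers: the shift along the tool's x, y, z in cm, then the turn, a rotation vector about the tool's x, y, z in rad. In form: [[tx, ty, tz, ax, ay, az], ...]. A call has 1 to 8 rows; each row is the pose to reach, as a shift and turn from the pose commanded when the call began, along the tool's axes at that moment; what a row does not reach only later rows make up. A row lasts 1/10 s, in which the tool goes at most 50 mm and 8.59 degrees, less where a joint would pass 70% of its speed; a pose out of reach is approached as far as the arm can. A call with a gripper value outside its range is refused whole. OPENING is the opening in per cent of the stroke, from 0 (shut) to 100 (fully open), set as the call begins (- or left out, the last holds). The fingers move at their own pace and stop on an object; FORCE is the grip in N (left out, the last holds). Time passes only in rows, so rows that repeat a pose let the fingers close. It gives the time, the measured TCP pose, the force, the opening and the grip force at its end, in the units of the state.
- ctrl.get_obs(): the state, without advancing time (a new reading comes with each control period).
- ctrl.camera(name): name is "side" or "top"; returns a dict with "img" (400x640x3 uint8, blue, green, red), "intrinsics" (3x3 intrinsics, pixels), "k1" (the pictures are not rectified: a ray, as slopes to the right and down, at radius r is drawn at 1 + k1 r^2 times it, then the intrinsics apply), "R" (3x3) and "t" (3): a world point X has camera coordinates R X + t. Camera axes: x right, y down, z forward; pixel columns grow to the right and rows downward; lengths in m; the calibration is good to about 2 mm. A picture is of the moment at which its call begins. There is no depth.
- ctrl.hand_in(): hands the job in; it is judged then, once.
The state is a dict: "time_s": time; "qpos": joint angles; "joint_vel": joint speeds; "tau": joint torques, N m; "ee_pos": TCP position; "eef_rot": TCP orientation; "force": force on the tool from outside, world axes, zero at the start; "moment": the same for the moment, N m; "grip_width": finger opening in m; "grip_force": force on a finger pad.
Only numpy, scipy, OpenCV 4.12 (cv2) and the standard library are available. Lean on these libraries where they do the work, as an engineer would, in place of code of your own. Each camera call takes 0.05 s, during which the arm holds its last target. There are 200 camera calls.

### The job

Take the orange squeegee out of the rack and hang it by its eye on the bar of the hook, in front of the blue one that already hangs there. Then slide it along the bar so that it presses the blue one back onto the sprung buffer with a steady push of about 10 N for a full second, never more than 20 N, to bed the two together; ease off and leave both hanging on the bar close together. Do not dislodge or lift the blue squeegee and leave everything else where it is.

Things in the scene. Friction and masses are not known exactly. Their poses are not given: they have to be found in the camera images.
- orange_squeegee: Resin squeegee to be hung: flat upright plate, 161 mm tall, standing in the rack's slot. Origin: middle of the lower edge of its black rubber blade (7 mm thick, to 26 mm up). z up the plate, y across its width, x through its thickness; front and back alike. Orange body 18 to 111 mm up, 90 mm wide, 12 mm thick. 0.1 to 0.2 kg.
- orange_tab (a point): Middle of the squeegee's wooden grip tab, 136 mm above its lower edge. The tab is 24 mm wide (y), 20 mm thick (x) and reaches from 111 to 161 mm up; pinch it from above across the 24 mm width, so that the fingers stay beside the blue squeegee's tab.
- orange_eye (a point): Middle of the top edge of the orange squeegee's hanging eye, 98 mm up; this edge rests on the bar when hung. The eye is an oblong through hole 24 mm wide, 66 to 98 mm up. Grey spacer pads beside it (78 to 110 mm up, 14 to 28 mm off the middle) make the squeegee 28 mm thick there: hung squeegees meet pad to pad.
- blue_squeegee: Squeegee of exactly the same shape and axes as the orange one, with a blue body. It already hangs on the bar, faces square to it, loose to slide along it. Origin: middle of the lower edge of its rubber blade. 0.1 to 0.2 kg.
- blue_eye (a point): Middle of the top edge of the blue squeegee's eye (98 mm up), which rests on the bar.
- hook_stand: Fixed steel hook on a grey base plate 170 x 110 x 12 mm. Origin: under the post, on the bench; z up. The 10 mm round bar runs level from the post along the stand's own -x, axis 180 mm above the bench, straight to 165 mm out; there its free end turns up. Squeegees go on over that end.
- bar_tip (a point): Middle of the rounded upturned free end of the bar: 178 mm out from the post, axis 192 mm above the bench (top of the metal 197 mm). Nothing stands above or in front of it.
- bar_mid (a point): Point on the bar's axis 100 mm out from the post. Between post and blue squeegee sits a sprung black rubber buffer disc (40 mm) before a thumbscrew collar. The collar is set anew each time: the buffer's relaxed face is 47 to 72 mm out, not measured, found by feel. Spring about 3 N/mm, solid after 7 mm; it pushes the squeegees back out, so ease off before letting go.
- slot_rack: Fixed wooden rack. Origin: centre of its underside; z up. 90 (x) x 130 (y) mm, top 48 mm high, with a slot 15 mm wide (x) and 96 mm long (y), whose floor is 10 mm above the bench. The orange squeegee stands in it with its axes along the rack's.
- tape_roll1: Bystander: roll of masking tape lying flat, 100 mm across, 25 mm high; origin centre of its underside, z up.
- spatula: Bystander: red flat plastic spreader lying on the bench, 112 x 106 x 8 mm; origin centre of its underside, z up.
- glue_bottle: Bystander: small cream bottle with red cap, 40 mm across, 95 mm high; origin centre of its underside, z up.
There are look-alikes about, which are no part of the job. Of the things that look like the orange_squeegee, the larger one is meant.

How it is judged:
By the outcome, as a careful person would: the job done as asked, in the order asked, and still so for the second after the job is handed in, with the robot touching nothing.
It also fails if it takes over 66 s, if anything falls off the work surface, if the arm or the gripper's body presses on something with over 40 N, if the wrist force passes 120 N, or if a joint passes its speed limit or range.

## Working session

There is one attempt and no reset: what is moved stays moved. The work goes in short steps, Python scripts to look and compute and a shell command to move; the robot and the scene stay as the last step left them, time stands still between calls to the robot, and variables do not carry over. Pictures are saved under pics/ and viewed, at most 12 in all, crops included, and the job is handed in when it is done.

```bash
mkdir -p pics
cat > h.py <<'E'
import numpy as np, cv2
from station import ctrl
def snap(n,fn=None):
    c=ctrl.camera(n)
    if fn: cv2.imwrite('pics/'+fn,c['img'])
    return c
def ray(c,u,v):
    K=np.array(c['intrinsics']); k=c['k1']
    d=np.array([(u-K[0,2])/K[0,0],(v-K[1,2])/K[1,1]]); s=d.copy()
    for _ in range(30): s=d/(1+k*(s@s))
    R=np.array(c['R']); o=-R.T@np.array(c['t']); return o,R.T@np.array([s[0],s[1],1.])
def onz(c,u,v,z):
    o,d=ray(c,u,v); return o+d*(z-o[2])/d[2]
def tri(c1,p1,c2,p2):
    o1,d1=ray(c1,*p1); o2,d2=ray(c2,*p2)
    s=np.linalg.lstsq(np.c_[d1,-d2],o2-o1,rcond=None)[0]
    a=o1+s[0]*d1;b=o2+s[1]*d2; return (a+b)/2,np.linalg.norm(a-b)
def proj(c,X):
    x=np.array(c['R'])@np.array(X)+np.array(c['t']); s=x[:2]/x[2]; s=s*(1+c['k1']*(s@s)); K=np.array(c['intrinsics'])
    return [K[0,0]*s[0]+K[0,2],K[1,1]*s[1]+K[1,2]]
E
python3 - <<'E'
from h import *
for n in('top','side'):
    c=snap(n,n+'0.png'); print(n,-np.array(c['R']).T@np.array(c['t']),np.array(c['R'])[2])
o=ctrl.get_obs();print(o,ctrl.tcp_to_grasp)
E
```

```text
top [0.36984372 0.04017675 1.03974736] [ 0.12441838  0.00908369 -0.99218827]
side [ 0.44559967 -0.98972169  0.62217601] [ 0.00970947  0.90491587 -0.42547972]
{'time_s': 0.1, 'qpos': array([-1.17860514e+00,  3.00403361e-01,  1.52151099e+00,  2.58116591e-05,
        1.32069790e+00, -6.65753251e-02]), 'joint_vel': array([-5.42409285e-04, -8.14711590e-04, -1.67435411e-03, -5.97583447e-04,
       -1.45221166e-03, -7.42409292e-05]), 'tau': array([ 1.07043561e-03, -5.32642722e+01, -3.53285050e+01,  7.09787384e-02,
        2.35055108e-02, -4.62749676e-05]), 'ee_pos': array([ 0.24356331, -0.49309708,  0.40415303]), 'eef_rot': array([-3.14057698e+00, -9.27763556e-05,  4.58760065e-01]), 'force': array([-0.44900935, -0.26394956, -0.31268911]), 'moment': array([-0.03911932,  0.0300254 ,  0.00642782]), 'grip_force': 0.0, 'grip_width': 0.0937087597082394} 0.1804
```

View pics/top0.png

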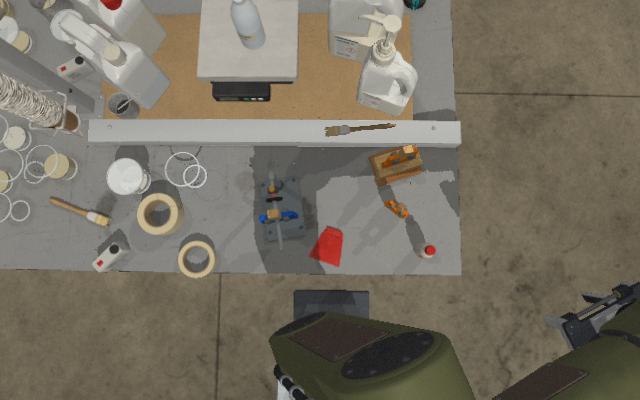

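View pics/side0.png

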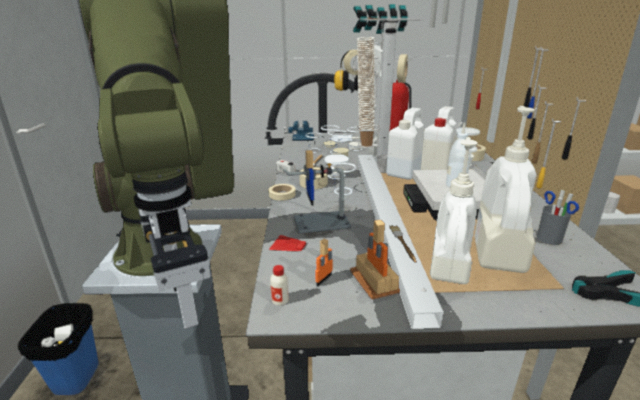

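Two orange candidates appear: one in the wooden rack (top 402,157; side 378,245) and one standing on the bench (top 397,209; side 324,263). The rack one looks larger and stands in the slot, as described. I'll confirm that in a crop.

Run:
```python
import cv2,numpy as np
t=cv2.imread('pics/top0.png');s=cv2.imread('pics/side0.png')
a=cv2.resize(t[140:265,245:445],(800,500),interpolation=cv2.INTER_CUBIC)
cv2.imwrite('pics/c1.png',a)
b=cv2.resize(s[140:310,260:460],(706,600),interpolation=cv2.INTER_CUBIC)
cv2.imwrite('pics/c2.png',b)
```

```text
(no output)
```

View pics/c1.png

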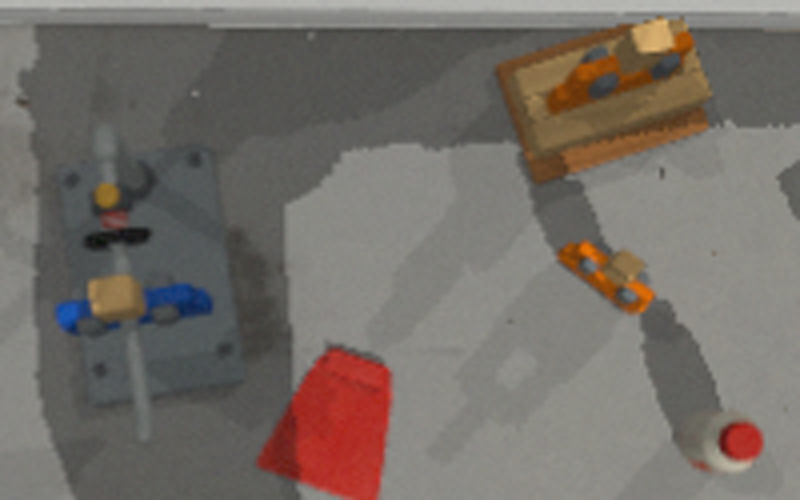

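View pics/c2.png

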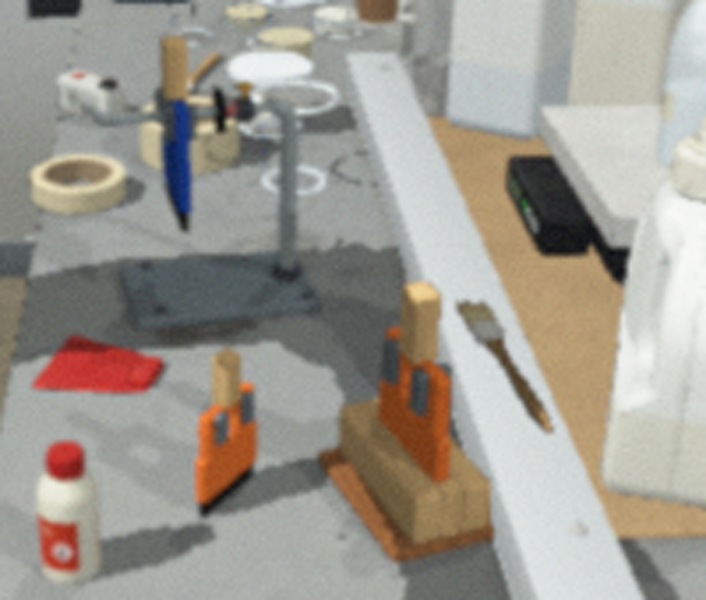

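The crops confirm it. In c1/c2 the rack squeegee (652,35 / 423,290) is clearly larger than the small one (625,265 / 228,365), so it's the target. The bar runs from the post (c1 105,130) to the tip (143,437), with the blue squeegee's tab at (116,298).

```bash
cat >> h.py <<'E'
def ct(x,y): return (245+(x+.5)/4-.5,140+(y+.5)/4-.5)
def cs(x,y): return (260+(x+.5)/3.53-.5,140+(y+.5)/3.53-.5)
E
python3 - <<'E'
from h import *
np.set_printoptions(precision=4,suppress=True)
T=snap('top');S=snap('side')
print('orange tab top',tri(T,ct(653,37),S,cs(423,290)),onz(T,*ct(653,37),.171))
print('blue tab top',tri(T,ct(116,298),S,cs(175,42)),onz(T,*ct(116,298),.248))
print('tip',tri(T,ct(144,437),S,cs(83,112)),onz(T,*ct(144,437),.195))
base=np.array([onz(T,*ct(*p),.012)[:2] for p in[(62,160),(212,148),(243,382),(95,405)]]);print('base',base.mean(0))
def ang(a,b): d=np.array(b)-a; return np.degrees(np.arctan2(d[1],d[0]))
print('base ang',ang(base[3],base[0]),ang(base[2],base[1]),ang(base[1],base[0])-90,ang(base[2],base[3])-90)
t=onz(T,*ct(144,437),.195);m=onz(T,*ct(120,255),.18);m2=onz(T,*ct(133,330),.18)
print('bar ang',ang(t[:2],m[:2]),ang(m2[:2],m[:2]))
r=[onz(T,*ct(*p),.048)[:2] for p in[(513,72),(535,152),(712,92)]]
print('rack',r,ang(r[2],r[1])-90,ang(r[1],r[0]))
print('pads orange',ang(onz(T,*ct(666,66),.12)[:2],onz(T,*ct(601,87),.12)[:2])-90)
h=cv2.cvtColor(T['img'],cv2.COLOR_BGR2HSV)
def mask(lo,hi,x0,y0,x1,y1):
    k=cv2.inRange(h,lo,hi);q=np.zeros_like(k);q[y0:y1,x0:x1]=k[y0:y1,x0:x1];return np.argwhere(q)[:,::-1]
for nm,P,z in(('orange',mask((5,170,100),(14,255,255),375,140,425,170),.12),('blue',mask((105,150,60),(125,255,255),255,200,305,230),.18)):
    W=np.array([onz(T,*p,z)[:2] for p in P]);w,V=np.linalg.eigh(np.cov(W.T));v=V[:,1];v=v*np.sign(v[1]);print(nm,len(P),W.mean(0),'yaw',np.degrees(np.arctan2(v[1],v[0]))-90)
E
```

```text
orange tab top (array([ 0.6057, -0.1602,  0.1702]), np.float64(0.002956388872064857)) [ 0.6039 -0.1599  0.171 ]
blue tab top (array([0.4408, 0.1456, 0.2459]), np.float64(0.003958545656057201)) [0.4387 0.1452 0.248 ]
tip (array([0.3643, 0.1353, 0.1883]), np.float64(0.002150220024063249)) [0.3654 0.1346 0.195 ]
base [0.477  0.1516]
base ang 9.261797459570843 8.427531513176687 5.112370889221282 9.40833669355689
bar ang 9.773507890439404 11.186004495533446
rack [array([ 0.6118, -0.0929]), array([ 0.557 , -0.1072]), array([ 0.5994, -0.2274])] 19.412839910802603 14.637014793928667
pads orange 18.671395446239842
orange 131 [ 0.5905 -0.139 ] yaw 20.96578077334945
blue 129 [0.4415 0.1381] yaw 7.7089148825118485
```

```bash
cat >> h.py <<'E'
from scipy.spatial.transform import Rotation as Ro
def to(x,y,zt,yaw_deg):
    "shift (cm, tool axes) and rotvec from measured pose to tool-down TCP pose"
    o=ctrl.get_obs();R=Ro.from_euler('xyz',o['eef_rot']);G=Ro.from_euler('xyz',[np.pi,0,np.radians(yaw_deg)])
    print('shift',np.round(R.inv().apply(np.array([x,y,zt])-o['ee_pos'])*100,2),'turn',np.round((R.inv()*G).as_rotvec(),4),'now',np.round(o['ee_pos'],4),np.round(o['eef_rot'],4),'F',np.round(o['force'],2))
E
python3 - <<'E'
from h import *
to(.605,-.160,.405,19)
T=snap('top');print(onz(T,388,113,.05),onz(T,390,15,.3),onz(T,385,147,.05))
E
```

```text
shift [ 47.16 -13.86  -0.06] turn [-0.0007 -0.      0.1271] now [ 0.2436 -0.4931  0.4043] [-3.1409 -0.      0.4588] F [-0.33 -0.19 -0.89]
[ 0.73721448 -0.13536315  0.05      ] [ 0.86369161 -0.09910307  0.3       ] [ 0.64113555 -0.12578977  0.05      ]
```

```bash
python3 -m jog '[[4,-1.2,0,0,0,0.02],[8,-2.4,0,0,0,0.04],[12,-3.5,0,0,0,0.06],[16,-4.7,0,0,0,0.08],[20,-5.9,0,0,0,0.1],[24,-7,0,0,0,0.127],[28,-8.2,0,0,0,0.127],[32,-9.4,0,0,0,0.127]]' 60 20; python3 -c "
from h import *
to(.605,-.160,.405,19)"
```

```text
time_s: 1.05
ee_pos: [0.4899, -0.2657, 0.4047]
eef_rot: [3.142, -0.0, 0.332]
force: [-0.1, -0.5, 1.0]
grip_width: 0.0562
grip_force: 0.0
shift [14.32 -6.25 -0.03] turn [ 0.     -0.      0.0001] now [ 0.4899 -0.2657  0.4047] [ 3.1416 -0.      0.3317] F [-0.1  -0.5   0.95]
```

```bash
python3 -m jog '[[4,-1.7,0,0,0,0],[8,-3.5,0,0,0,0],[12,-5.2,0,0,0,0],[14.3,-6.2,0,0,0,0],[14.3,-6.2,0,0,0,0],[14.3,-6.2,0,0,0,0]]' ; python3 -c "
from h import *
to(.605,-.160,.327,19)
T=snap('top');S=snap('side')
a=cv2.resize(T['img'][110:200,345:465],(400,300),interpolation=cv2.INTER_CUBIC)
b=cv2.resize(S['img'][130:310,320:440],(400,600),interpolation=cv2.INTER_CUBIC)
o=np.zeros((600,800,3),np.uint8);o[:300,:400]=a;o[:,400:]=b
cv2.imwrite('pics/g1.png',o)"
```

```text
time_s: 1.65
ee_pos: [0.6038, -0.1619, 0.4042]
eef_rot: [-3.141, 0.001, 0.333]
force: [-0.3, -0.5, -0.3]
grip_width: 0.0564
grip_force: 0.0
shift [ 0.18 -0.14  7.72] turn [-0.0003  0.0007  0.0009] now [ 0.6038 -0.1619  0.4042] [-3.1413e+00  7.0000e-04  3.3250e-01] F [-0.27 -0.46 -0.34]
```

View pics/g1.png

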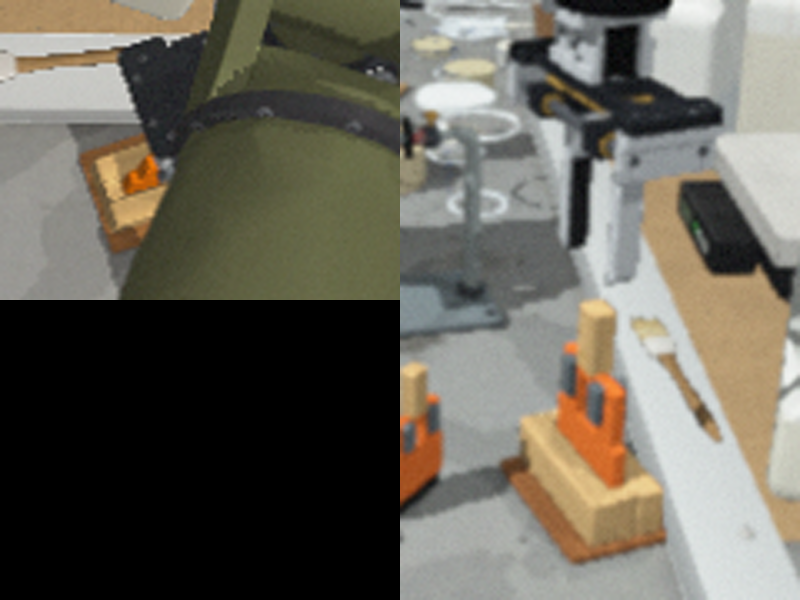

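The side view shows the fingers straddling the tab (crop 598,330), centred to a few mm. I'll go down and grip.

```bash
python3 -m jog '[[0.2,-0.1,2,0,0,0],[0.2,-0.1,4,0,0,0],[0.2,-0.1,6,0,0,0],[0.2,-0.1,7,0,0,0],[0.2,-0.1,7.7,0,0,0],[0.2,-0.1,7.7,0,0,0],[0.2,-0.1,7.7,0,0,0]]' && python3 -m jog '[[0,0,0,0,0,0],[0,0,0,0,0,0],[0,0,0,0,0,0],[0,0,0,0,0,0],[0,0,0,0,0,0],[0,0,0,0,0,0]]' 0 10
```

```text
time_s: 2.45
ee_pos: [0.6054, -0.1605, 0.3285]
eef_rot: [3.141, -0.001, 0.332]
force: [0.9, -0.4, -0.4]
grip_width: 0.0561
grip_force: 0.0
time_s: 3.05
ee_pos: [0.6054, -0.1603, 0.3277]
eef_rot: [3.142, -0.0, 0.332]
force: [0.2, -0.3, 0.7]
grip_width: 0.0236
grip_force: 10.0
```

```bash
python3 -c "
from h import *
T=snap('top');S=snap('side')
a=cv2.resize(T['img'][110:200,345:465],(400,300),interpolation=cv2.INTER_CUBIC)
b=cv2.resize(S['img'][130:310,320:440],(400,600),interpolation=cv2.INTER_CUBIC)
o=np.zeros((600,800,3),np.uint8);o[:300,:400]=a;o[:,400:]=b
cv2.imwrite('pics/g2.png',o)"
```

```text
(no output)
```

View pics/g2.png

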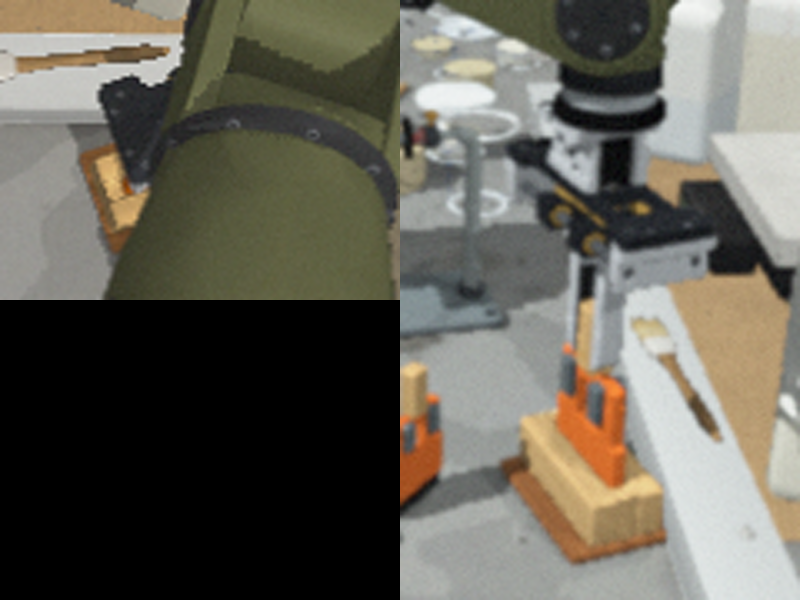

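Gripped at 23.6 mm, with the fingers on the tab and clear above the pads. Now I'll lift.

```bash
python3 -m jog '[[0,0,0,0,0,0],[0,0,0,0,0,0],[0,0,-0.5,0,0,0],[0,0,-2,0,0,0],[0,0,-4,0,0,0],[0,0,-7,0,0,0],[0,0,-11,0,0,0],[0,0,-14,0,0,0]]' 0 60; python3 -c "
from h import *
to(.33,-.05,.468,10)"
```

```text
time_s: 3.95
ee_pos: [0.605, -0.1602, 0.4714]
eef_rot: [3.14, -0.002, 0.332]
force: [0.6, -0.2, -2.6]
grip_width: 0.0237
grip_force: 60.0
shift [-22.41 -19.37   0.26] turn [ 0.0014 -0.0022  0.1573] now [ 0.605  -0.1602  0.4714] [ 3.140e+00 -2.100e-03  3.318e-01] F [ 0.62 -0.18 -2.58]
```

```bash
python3 -m jog '[[-3,-2.6,0,0,0,0.03],[-6,-5.2,0,0,0,0.06],[-9,-7.8,0,0,0,0.09],[-12,-10.4,0,0,0,0.12],[-15,-13,0,0,0,0.157],[-18,-15.6,0,0,0,0.157],[-20.5,-17.7,0,0,0,0.157],[-22.4,-19.4,0,0,0,0.157]]'; python3 -c "
from h import *
to(.335,.130,.468,9.5)"
```

```text
time_s: 4.75
ee_pos: [0.3285, -0.0492, 0.4687]
eef_rot: [3.141, -0.002, 0.175]
force: [0.8, 0.5, -2.1]
grip_width: 0.0235
grip_force: 60.0
shift [  3.76 -17.53   0.06] turn [ 0.0007 -0.0017  0.0091] now [ 0.3285 -0.0492  0.4687] [ 3.1409e+00 -1.7000e-03  1.7490e-01] F [ 0.76  0.53 -2.1 ]
```

```bash
python3 -m jog '[[0.8,-3.5,0,0,0,0],[1.5,-7,0,0,0,0],[2.2,-10.5,0,0,0,0],[2.8,-13.5,0,0,0,0.009],[3.3,-16,0,0,0,0.009],[3.5,-17.5,0,0,0,0.009],[3.5,-17.5,0,0,0,0.009],[3.5,-17.5,0,0,0,0.009]]'; python3 -c "
from h import *
to(.335,.130,.421,9.5)
T=snap('top');S=snap('side')
for n,c in(('T',T),('S',S)):
  print(n,proj(c,[.335,.13,.42]))
cv2.imwrite('pics/t2.png',T['img'])
a=S['img'][90:260,240:400]
cv2.imwrite('pics/s2.png',cv2.resize(a,(560,595),interpolation=cv2.INTER_CUBIC))"
```

```text
time_s: 5.55
ee_pos: [0.3343, 0.1283, 0.4683]
eef_rot: [3.141, -0.001, 0.167]
force: [-0.1, -0.2, -1.5]
grip_width: 0.0236
grip_force: 60.0
shift [ 0.1  -0.15  4.73] turn [ 0.0001 -0.0008  0.0008] now [0.3343 0.1283 0.4683] [ 3.1415e+00 -8.0000e-04  1.6660e-01] F [-0.11 -0.2  -1.5 ]
T [np.float64(267.6687471121923), np.float64(268.18613285461777)]
S [np.float64(269.1613274641247), np.float64(93.8756053383724)]
```

View pics/s2.png

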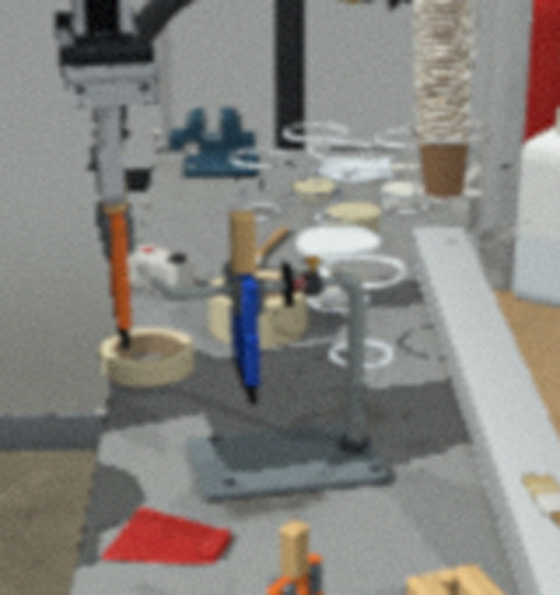

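The side crop shows the orange plate hanging in front of the bar tip: its blade bottom is at (125,347), the blue blade bottom at (252,400), and the bar tip at about (152,285). I'll check the relative heights.

Run:
```python
from h import *
S=snap('side')
f=lambda x,y:(240+(x+.5)/3.5-.5,90+(y+.5)/3.5-.5)
def ony(c,u,v,y):
    o,d=ray(c,u,v);return o+d*(y-o[1])/d[1]
g=np.radians(9.5)
print('orange blade near end',ony(S,*f(125,349),.1283-.0444),'expect z',.4683-.1804-.137)
print('blue blade near end',ony(S,*f(253,402),.1445-.0444),'expect .087')
print('orange tab-body joint?',ony(S,*f(118,206),.1283),'blue tab top',ony(S,*f(243,212),.1456-.01),'exp .248')
print('bar tip',ony(S,*f(152,283),.135))
```

```text
orange blade near end [0.34157054 0.0839     0.15199869] expect z 0.15089999999999998
blue blade near end [0.44830331 0.1001     0.09270043] expect .087
orange tab-body joint? [0.33827493 0.1283     0.26289254] blue tab top [0.44246135 0.1356     0.25352463] exp .248
bar tip [0.36309263 0.135      0.1911713 ]
```

```bash
python3 -m jog '[[0.1,-0.1,1.5,0,0,0],[0.1,-0.1,3,0,0,0],[0.1,-0.1,4.2,0,0,0],[0.1,-0.1,4.7,0,0,0],[0.1,-0.1,4.7,0,0,0],[0.1,-0.1,4.7,0,0,0]]'; python3 -c "
from h import *
to(.335,.130,.421,9.5)
T=snap('top');S=snap('side')
a=S['img'][110:260,240:400]
o=np.zeros((600,800,3),np.uint8)
o[:375,:400]=cv2.resize(a,(400,375),interpolation=cv2.INTER_CUBIC)
o[:600,400:]=cv2.resize(T['img'][170:290,240:320],(400,600),interpolation=cv2.INTER_CUBIC)
cv2.imwrite('pics/s3.png',o)"
```

```text
time_s: 6.3
ee_pos: [0.3354, 0.1296, 0.4212]
eef_rot: [-3.142, -0.001, 0.166]
force: [-0.4, 0.1, -1.6]
grip_width: 0.0237
grip_force: 60.0
shift [-0.03 -0.04  0.02] turn [-0.0001 -0.0006 -0.0002] now [0.3354 0.1296 0.4212] [-3.1415e+00 -6.0000e-04  1.6560e-01] F [-0.37  0.07 -1.6 ]
```

View pics/s3.png

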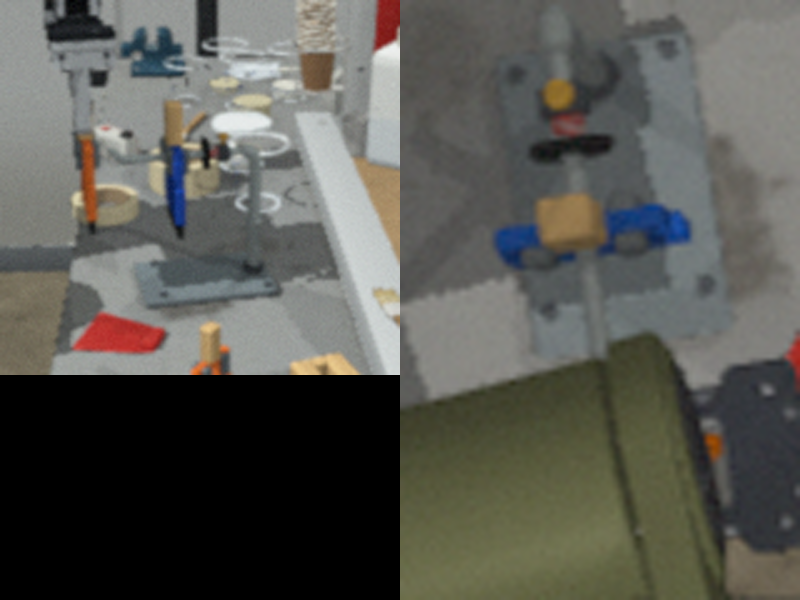

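The plate is just in front of the tip at the right height: orange blade (92,232) against blue (180,236) in the side view. I'll insert it in small steps while watching the force.

```bash
python3 -m jog '[[0.5,0,0,0,0,0],[1,0,0,0,0,0],[1.5,0,0,0,0,0],[2,0,0,0,0,0],[2.5,0,0,0,0,0],[3,0,0,0,0,0],[3,0,0,0,0,0]]'
python3 - <<'E'
from h import *
T=snap('top')
q=lambda x,y,z:onz(T,240+(x+.5)/5-.5,170+(y+.5)/5-.5,z)
for p in((576,177),(590,285),(599,345)):print(q(*p,.185))
E
```

```text
time_s: 7.1
ee_pos: [0.3654, 0.1347, 0.4205]
eef_rot: [-3.142, 0.0, 0.166]
force: [0.2, -0.5, -2.7]
grip_width: 0.0237
grip_force: 60.0
[ 0.46689077 -0.03220038  0.185     ]
[ 0.41745422 -0.03851765  0.185     ]
[ 0.39028305 -0.04255326  0.185     ]
```

```bash
python3 -m jog '[[0.5,0,0,0,0,0],[1,0,0,0,0,0],[1.5,0,0,0,0,0],[2,0,0,0,0,0],[2.5,0,0,0,0,0],[2.8,0,0,0,0,0],[2.8,0,0,0,0,0],[2.8,0,0,0,0,0]]'
python3 - <<'E'
from h import *
T=snap('top');S=snap('side')
q=lambda x,y,z:onz(T,240+(x-400+.5)/5-.5,170+(y+.5)/5-.5,z)
for p in((576,177),(590,285),(599,345)):print(q(*p,.185))
print('blue end L,R',q(500,247,.185),q(688,225,.185))
o=np.zeros((600,800,3),np.uint8)
o[:,:400]=cv2.resize(S['img'][120:240,255:335],(400,600),interpolation=cv2.INTER_CUBIC)
o[:,400:]=cv2.resize(T['img'][170:290,240:320],(400,600),interpolation=cv2.INTER_CUBIC)
cv2.imwrite('pics/s4.png',o)
E
```

```text
time_s: 7.95
ee_pos: [0.3925, 0.1393, 0.4206]
eef_rot: [-3.142, 0.0, 0.166]
force: [-0.1, 0.4, -1.7]
grip_width: 0.0238
grip_force: 60.0
[0.46518858 0.15143612 0.185     ]
[0.41567746 0.14380861 0.185     ]
[0.3884715  0.13907127 0.185     ]
blue end L,R [0.43262601 0.18549703 0.185     ] [0.44356807 0.0995415  0.185     ]
```

View pics/s4.png

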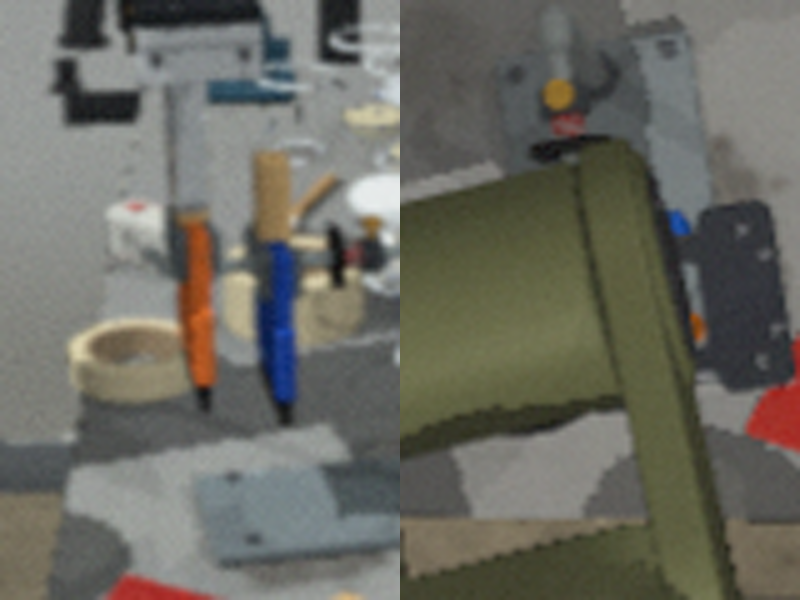

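The orange plate is on the bar at about 149 mm out, pads about 18 mm from blue's (side crop 215 against 255), and laterally within 1 mm of the bar. I'll lower it until the bar takes the weight.

```bash
python3 -m jog '[[0,0,0.5,0,0,0],[0,0,1,0,0,0],[0,0,1.3,0,0,0],[0,0,1.4,0,0,0],[0,0,1.4,0,0,0],[0,0,1.4,0,0,0]]';python3 -m jog '[[0,0,0.1,0,0,0],[0,0,0.1,0,0,0],[0,0,0.1,0,0,0]]';python3 -m jog '[[0,0,0.1,0,0,0],[0,0,0.1,0,0,0],[0,0,0.1,0,0,0]]'
```

```text
time_s: 8.65
ee_pos: [0.3925, 0.1393, 0.4068]
eef_rot: [-3.142, -0.0, 0.166]
force: [0.2, 0.5, -2.5]
grip_width: 0.0238
grip_force: 60.0
time_s: 8.95
ee_pos: [0.3925, 0.1393, 0.4057]
eef_rot: [3.142, -0.0, 0.166]
force: [-0.6, -0.9, -1.8]
grip_width: 0.0234
grip_force: 60.0
time_s: 9.25
ee_pos: [0.3925, 0.1393, 0.4046]
eef_rot: [-3.142, 0.0, 0.166]
force: [-0.5, 0.6, -1.7]
grip_width: 0.0236
grip_force: 60.0
```

```bash
python3 -m jog '[[0,0,0.05,0,0,0],[0,0,0.05,0,0,0],[0,0,0.05,0,0,0]]';python3 -m jog '[[0,0,0.05,0,0,0],[0,0,0.05,0,0,0],[0,0,0.05,0,0,0]]'
```

```text
time_s: 9.55
ee_pos: [0.3925, 0.1393, 0.4045]
eef_rot: [-3.142, -0.0, 0.166]
force: [-2.0, 0.2, 5.4]
grip_width: 0.0237
grip_force: 60.0
time_s: 9.85
ee_pos: [0.3925, 0.1393, 0.4044]
eef_rot: [-3.141, -0.001, 0.166]
force: [-4.5, -0.3, 10.1]
grip_width: 0.0234
grip_force: 60.0
```

```bash
python3 -m jog '[[0,0,-0.13,0,0,0],[0,0,-0.13,0,0,0],[0,0,-0.13,0,0,0]]'; python3 -m jog '[[0.3,0,0,0,0,0],[0.6,0,0,0,0,0],[0.9,0,0,0,0,0],[1.1,0,0,0,0,0],[1.2,0,0,0,0,0],[1.2,0,0,0,0,0]]';  python3 -m jog '[[0.1,0,0,0,0,0],[0.2,0,0,0,0,0],[0.3,0,0,0,0,0],[0.4,0,0,0,0,0],[0.5,0,0,0,0,0],[0.6,0,0,0,0,0],[0.7,0,0,0,0,0],[0.8,0,0,0,0,0]]'
```

```text
time_s: 10.15
ee_pos: [0.3925, 0.1393, 0.4047]
eef_rot: [3.142, 0.0, 0.166]
force: [0.4, -0.4, -1.8]
grip_width: 0.0238
grip_force: 60.0
time_s: 10.75
ee_pos: [0.4044, 0.1413, 0.4049]
eef_rot: [-3.142, 0.0, 0.166]
force: [-0.3, 1.0, -1.8]
grip_width: 0.0238
grip_force: 60.0
time_s: 11.55
ee_pos: [0.4123, 0.1426, 0.4049]
eef_rot: [-3.142, 0.0, 0.166]
force: [0.1, -0.2, -1.3]
grip_width: 0.0238
grip_force: 60.0
```

```bash
python3 -m jog '[[0.1,0,0,0,0,0],[0.2,0,0,0,0,0],[0.3,0,0,0,0,0],[0.4,0,0,0,0,0],[0.5,0,0,0,0,0],[0.6,0,0,0,0,0],[0.7,0,0,0,0,0],[0.8,0,0,0,0,0]]';  for i in 1 2; do python3 -m jog '[[0.1,0,0,0,0,0],[0.2,0,0,0,0,0],[0.3,0,0,0,0,0],[0.3,0,0,0,0,0]]'; done
```

```text
time_s: 12.35
ee_pos: [0.4202, 0.1439, 0.4049]
eef_rot: [3.142, 0.0, 0.166]
force: [-1.4, -0.4, -1.8]
grip_width: 0.0236
grip_force: 60.0
time_s: 12.75
ee_pos: [0.4232, 0.1444, 0.4049]
eef_rot: [-3.142, -0.0, 0.166]
force: [0.4, -0.9, -1.8]
grip_width: 0.0238
grip_force: 60.0
time_s: 13.15
ee_pos: [0.4261, 0.1449, 0.4049]
eef_rot: [-3.142, -0.0, 0.166]
force: [0.3, 0.5, -2.0]
grip_width: 0.024
grip_force: 60.0
```

Run:
```python
from h import *
S=snap('side')
cv2.imwrite('pics/s5.png',cv2.resize(S['img'][120:240,255:355],(500,600),interpolation=cv2.INTER_CUBIC))
```

```text
(no output)
```

View pics/s5.png

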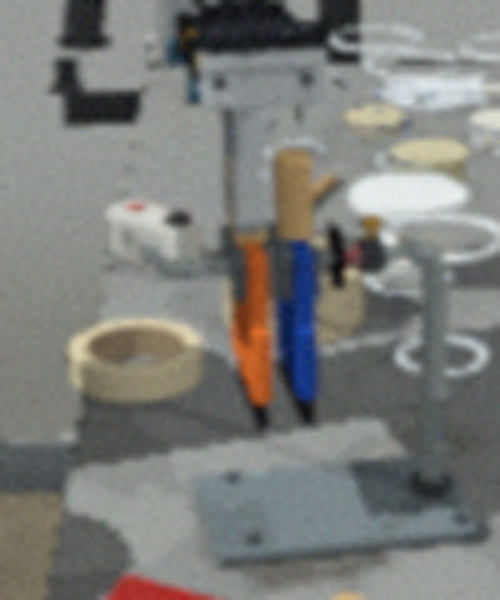

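Pads now meet (crop 270) and blue has slid back squarely. Its rear pad (~310) is still about 9 mm or more from the buffer disc (335). I'll continue in 2–3 mm steps.

```bash
for i in 1 2; do python3 -m jog '[[0.1,0,0,0,0,0],[0.2,0,0,0,0,0],[0.3,0,0,0,0,0],[0.3,0,0,0,0,0]]'|egrep 'pos|force'; done;  python3 -m jog '[[0.1,0,0,0,0,0],[0.2,0,0,0,0,0],[0.2,0,0,0,0,0]]'|egrep 'pos|force'
```

```text
ee_pos: [0.4291, 0.1454, 0.4049]
force: [0.4, -0.4, -1.4]
grip_force: 60.0
ee_pos: [0.4321, 0.1459, 0.4049]
force: [-0.3, -0.5, -1.4]
grip_force: 60.0
ee_pos: [0.434, 0.1462, 0.4049]
force: [0.0, -0.2, -2.0]
grip_force: 60.0
```

```bash
python3 -m jog '[[0.1,0,0,0,0,0],[0.2,0,0,0,0,0],[0.2,0,0,0,0,0]]'|egrep 'pos|force:'; python3 -m jog '[[0.1,0,0,0,0,0],[0.2,0,0,0,0,0],[0.2,0,0,0,0,0]]'|egrep 'pos|force:'
```

```text
ee_pos: [0.4359, 0.1465, 0.4049]
force: [-1.1, -0.1, -0.8]
grip_force: 60.0
ee_pos: [0.4377, 0.1468, 0.4049]
force: [-6.0, -1.1, 1.3]
grip_force: 60.0
```

```bash
python3 -m jog '[[0.1,0,0,0,0,0],[0.2,0,0,0,0,0],[0.2,0,0,0,0,0]]'|egrep 'pos|force:'
```

```text
ee_pos: [0.4395, 0.1471, 0.4049]
force: [-11.1, -2.2, 4.7]
grip_force: 60.0
```

```bash
for i in 1 2 3; do python3 -m jog '[[0,0,0,0,0,0],[0,0,0,0,0,0],[0,0,0,0,0,0],[0,0,0,0,0,0],[0,0,0,0,0,0]]'|egrep 'pos|force:|time'; done
```

```text
time_s: 15.7
ee_pos: [0.4394, 0.1471, 0.4049]
force: [-10.9, -2.6, 4.1]
grip_force: 60.0
time_s: 16.2
ee_pos: [0.4394, 0.1471, 0.4049]
force: [-11.0, -2.2, 5.5]
grip_force: 60.0
time_s: 16.7
ee_pos: [0.4394, 0.1471, 0.4049]
force: [-10.5, -3.1, 5.1]
grip_force: 60.0
```

```bash
python3 -m jog '[[-0.05,0,0,0,0,0],[-0.1,0,0,0,0,0],[-0.15,0,0,0,0,0],[-0.2,0,0,0,0,0],[-0.25,0,0,0,0,0],[-0.3,0,0,0,0,0],[-0.35,0,0,0,0,0],[-0.4,0,0,0,0,0]]'|egrep 'pos|force:'; python3 -m jog '[[-0.05,0,0,0,0,0],[-0.1,0,0,0,0,0],[-0.1,0,0,0,0,0],[-0.1,0,0,0,0,0]]'
```

```text
ee_pos: [0.4359, 0.1465, 0.4049]
force: [-1.8, 0.3, -1.5]
grip_force: 60.0
time_s: 17.9
ee_pos: [0.435, 0.1464, 0.405]
eef_rot: [-3.142, -0.0, 0.166]
force: [-0.9, -0.1, -2.6]
grip_width: 0.0239
grip_force: 60.0
```

```bash
python3 -m jog '[[0,0,0.02,0,0,0],[0,0,0.04,0,0,0],[0,0,0.04,0,0,0],[0,0,0.04,0,0,0]]'|egrep 'pos|force:'; python3 -m jog '[[0,0,0,0,0,0],[0,0,0,0,0,0],[0,0,0,0,0,0],[0,0,0,0,0,0],[0,0,0,0,0,0]]' 45 10
```

```text
ee_pos: [0.4349, 0.1464, 0.4046]
force: [0.2, 0.1, -1.4]
grip_force: 60.0
time_s: 18.8
ee_pos: [0.4349, 0.1464, 0.4045]
eef_rot: [3.142, 0.0, 0.166]
force: [-0.3, 0.3, 0.2]
grip_width: 0.0423
grip_force: 0.0
```

```bash
python3 -m jog '[[0,0,-1,0,0,0],[0,0,-2,0,0,0],[0,0,-3.5,0,0,0],[0,0,-5,0,0,0],[0,0,-7,0,0,0],[0,0,-9,0,0,0],[0,0,-11,0,0,0],[0,0,-11,0,0,0]]'
python3 - <<'E'
from h import *
S=snap('side');T=snap('top')
o=np.zeros((600,800,3),np.uint8)
o[:,:400]=cv2.resize(S['img'][120:240,265:345],(400,600),interpolation=cv2.INTER_CUBIC)
o[:,400:]=cv2.resize(T['img'][150:270,240:320],(400,600),interpolation=cv2.INTER_CUBIC)
cv2.imwrite('pics/s6.png',o)
E
```

```text
time_s: 19.6
ee_pos: [0.4346, 0.1463, 0.5177]
eef_rot: [-3.141, -0.005, 0.166]
force: [0.4, -0.3, 0.9]
grip_width: 0.0423
grip_force: 0.0
```

View pics/s6.png

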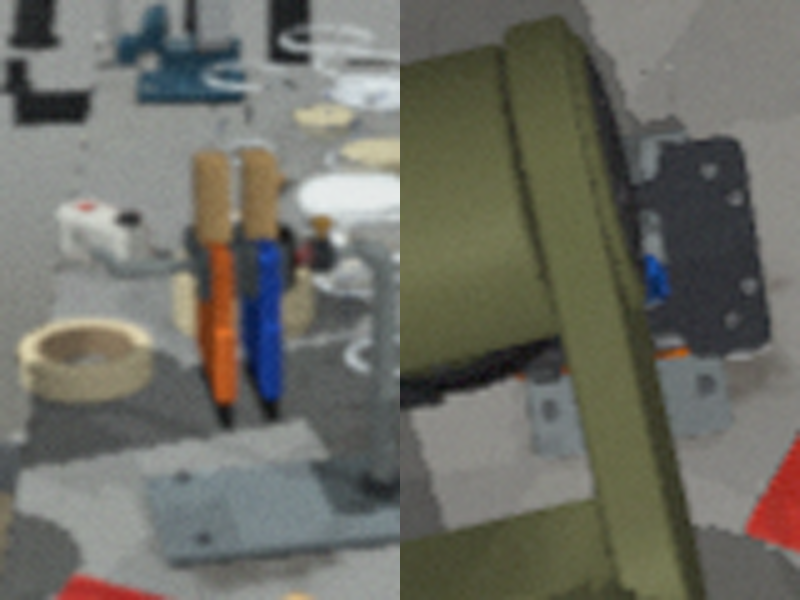

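The side view shows both squeegees hanging level on the bar, pad to pad: orange tab at (211,195), blue at (259,190). The gripper is well clear, so I'm handing in.

```bash
python3 -c "
from station import ctrl
print(ctrl.hand_in())"
```

```text
the job is handed in; nothing more can be done
None
```

The orange squeegee hangs on the bar in front of the blue one; it pressed blue onto the buffer for at least 1.5 s at a wrist reading of about 11 N (highest reading 11.3 N). I then eased off, released it with the two hanging pad to pad, and handed the job in at about 20 s with no verdict returned.

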